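# Take the water filter off line and throw its hood open

### The arm

A 7-joint arm with a two-finger parallel gripper is mounted at the origin on a cart in front of the work surface, level with it; the furniture and walls round the work are solid. World frame = base frame: x ahead of the robot, y to its left, z up, the work surface at z = 0. Lengths are in m, angles in rad, forces in N, time in s.
With the tool pointing down it reaches from about 0.4 to 0.875 m from the base axis. Payload 4.4 kg.
Tool frame: the origin (TCP) lies midway between the tips of the shut fingers; the grasp point (between the pads) lies 19 mm behind it; x points along the fingers, y is the direction in which the jaws open and shut, and the axes are right-handed (so a half turn about x gives the same grasp; the last joint's range is limited). The gripper opens to 85 mm and grips with 20 to 120 N. Pads are 22 mm wide; open, the fingers measure 114 mm over their backs; the gripper's body (76 mm by 85 mm) begins 54 mm behind the grasp point. The pads swing forward as they close: fully open they stand 13 mm farther back than shut.
Start: joints at [1.109, 0.628, 0.038, 1.517, -0.027, 0.996, -0.02], TCP at [0.251, -0.6, 0.231] pointing down, gripper open.
Joint ranges: [-3.06, 3.06], [-0.37, 2.12], [-1.25, 1.32], [0.18, 2.47], [-1.1, 4.24], [0.23, 1.98], [-2.94, 2.94]. Speed limits (rad/s): [2.57, 2.57, 3.14, 3.14, 3.14, 3.14, 3.14].

### API

Orientations are given as [roll, pitch, yaw] about the fixed x, y, z axes, in that order (R = Rz(yaw) Ry(pitch) Rx(roll)).
In Python, from station import env gives the robot as it stands. The module is installed in compiled form; this text tells all that it offers.
- The arm moves only by the tool jog_arm, never from a script. Its argument "deltas" is a list of rows, each a list of 3 entries, a list of its own where there are three numbers: the shift along the tool's x, y, z normalised to -1 to 1, where 1 is 0.1 m, then the turn, a rotation vector about the tool's x, y, z normalised to -1 to 1, where 1 is 180 degrees, then the opening, from 0 (shut) to 1 (fully open). A call has 1 to 5 rows; each row is the pose to reach, as a shift and turn from the pose commanded when the call began, along the tool's axes at that moment, turning the shorter way round; what a row does not reach only later rows make up. A row lasts 1/8 s, in which the tool goes at most 62.5 mm and 10.7 degrees, less where a joint would pass 70% of its speed; a pose out of reach is approached as far as the arm can. A call with a number of a shift or a turn outside -1 to 1 is refused whole. A call with a gripper value outside its range is refused whole. The fingers move at their own pace and stop on an object; the grip force is fixed at half the most. Time passes only in rows, so rows that repeat a pose let the fingers close. It gives the time, the measured TCP pose, the force and the opening at its end, in the units of the state.
- env.read_state(): the state, without advancing time (a new reading comes with each control period).
- env.capture(name): name is "scene" or "side" or "wrist"; returns the picture (384x512x3 uint8, red, green, blue); there is no depth.
- env.camera_params(name): a dict with "fx", "fy", "cx", "cy" (pixels), "R" (3x3) and "t" (3): a world point X has camera coordinates R X + t; the wrist camera has in their place "mount" (4x4, takes a point from camera to tool coordinates, whose origin is the TCP and whose axes are the tool frame's). Camera axes: x right, y down, z forward; pixel columns grow to the right and rows downward; lengths in m; the calibration is good to about 2 mm. The wrist camera is an equidistant fisheye: a pixel r from the principal point sees the ray r / f radians off the axis. A picture is of the moment at which its call begins: read the wrist's pose just before it. camera_params takes no time and is no camera call.
- env.job_done(): hands the job in, once; it reports no verdict.
The state is a dict: "time_s": time; "qpos": joint angles; "qd": joint speeds; "effort": joint torques, N m; "tool_pos": TCP position; "tool_rot": TCP orientation; "ft_force": force on the tool from outside, world axes, zero at the start; "wrist_torque": the same for the moment, N m; "opening": opening from 0.0 (shut) to 1.0 (fully open).
Only numpy, scipy, OpenCV 4.12 (cv2) and the standard library are available. Lean on these libraries where they do the work, as an engineer would, in place of code of your own. Each camera call takes 0.05 s, during which the arm holds its last target. There are 200 camera calls.

### The job

The laundry's water filter is due for a new cartridge: take it off line and open it up. Turn the middle lever (the bypass) fully home first, then both outer levers (the filter's own two valves); the valves are interlocked so that the supply side has to be shut before the other, and since the unit can be plumbed from either side you have to feel which of the two is free - never force a lever that is locked. Then throw the hood right over so that it stays open by itself, and leave the other things on the worktop where they are.

Things in the scene. Friction and masses are not known exactly. Their poses are not given: they have to be found in the camera images.
- filter_unit: Filter station, fixed: white housing with a steel hood behind, low grey valve block with three levers in front, 218 x 212 mm, two pipes from the front of the block down into the worktop (out to x = -164, below z = 45 mm). Origin at worktop height; x runs from its front to its back (away from the robot), y to its left, z up. Housing with hood: x -32 to 100, y -106 to 106, top z = 138 mm.
- cover_plate (a point): Top of the valve block's steel cover plate at the middle spindle (unit x = -75, y = 0, z = 63 mm); axes as the unit's. The block reaches from x = -118 to -24 mm and y = -104 to 104 mm of the unit. The left and right spindles stand 72 mm to either side (unit y = +72 and -72 mm) in the same row.
- valve_middle (a joint): Middle lever (bypass), rad: 0 = points straight out to the front (unit -x); it turns clockwise seen from above; 1.57 = fully home on its stop, pointing left (unit +y). Free from the start; friction about 4 N at the grip. Until it is home both outer levers are locked; it is locked in turn once an outer one is turned.
- valve_middle_grip (a point): Centre of the middle lever's black grip, 40 mm from the spindle axis, 88 mm above the worktop; turns with the lever. All three grips are 30 mm long, 16 mm wide and 17 mm high (from 80 to 97 mm above the worktop) with rounded edges, and reach out to 55 mm from the spindle.
- valve_left (a joint): Left lever, rad: same zero, direction, end stop and friction as the middle one. A locked lever yields about 0.1 rad (4 mm) to 15 N, standing ever firmer; up to 20 N does it no harm. Which outer lever stays locked until the other is fully home cannot be seen and differs from time to time; the other is free as soon as the bypass is home.
- valve_left_grip (a point): Centre of the left lever's grip, 40 mm from its spindle axis, 88 mm above the worktop; turns with the lever.
- valve_right (a joint): Right lever, rad: same zero, direction (clockwise, to point left), end stop, friction and kind of lock as the left one.
- valve_right_grip (a point): Centre of the right lever's grip, 40 mm from its spindle axis, 88 mm above the worktop; turns with the lever.
- hood (a joint): Steel hood, about 0.45 kg, hinged along its rear edge, rad: 0 = shut, grows as its front rises, 1.68 = right over on its stop. A tail on each outer lever lies over a hasp of the hood and holds it shut until that lever is home. Let go below about 1.3 rad it falls shut, beyond that it falls open and stays; about 2.5 N up at the lip lifts it.
- hood_lip (a point): Mid lower front edge of the hood's finger lip, a ledge 100 mm wide (y), 30 mm deep (x) and 7 mm thick standing forward from the hood's front, top flush with the hood. Shut, it lies 160 mm in front of and 31 mm above the hinge axis, 131 mm above the worktop, 34 mm above the grips' tops; below it is free space. It turns with the hood.
- hood_hinge (a point): Middle of the hood's hinge axis (along unit y), at unit x = 100, y = 0 mm, 100 mm above the worktop. Axes as the unit's.
- stain_dropper: Small brown dropper bottle, 33 mm across, 102 mm high, standing to the right of the unit; origin under its centre. A bystander.
- wax_pot: Small round pot with a wood-coloured lid, 62 mm across, 35 mm high, to the right of the unit; origin under its centre. A bystander.
- masking_tape: Roll of masking tape lying flat, 100 mm across, 25 mm high, nearer to the robot than the unit and to its right; origin under its centre. A bystander.

How it is judged:
On the way, in this order (a step that is already met when the one before it is completed fails the run):
1. the bypass (middle lever) is turned home while both outer levers are still as they were (value of joint valve_middle above 1.45 rad and value of joint each of valve_left, valve_right below 0.2 rad), for 0.1 s.
2. one outer lever is turned home, with the bypass open (value of joint valve_middle above 1.45 rad and value of joint any of valve_left, valve_right above 1.45 rad), for 0.1 s.
3. both outer levers are turned home, with the hood still shut (value of joint each of valve_left, valve_right above 1.45 rad and value of joint hood below 0.1 rad), for 0.1 s.
At the end, for the whole second after the job is handed in: All three levers are turned home (each above 1.45 rad of 1.57) and the hood rests right over (above 1.58 rad of 1.68) by itself (value of joint each of valve_middle, valve_left, valve_right above 1.45 rad and value of joint hood above 1.58 rad and velocity of joint hood between -0.05 and 0.05 rad/s); the robot touches nothing.
It fails at once if a lever is forced (pushed with more than 45 N) (contact force between the fingers and valve_left above 45 N or contact force between the fingers and valve_middle above 45 N or contact force between the fingers and valve_right above 45 N).
It fails at once if a bystander (dropper bottle, pot, roll of tape) is shifted by more than 30 mm or tipped (distance of any of stain_dropper, wax_pot, masking_tape from where it was at the start of the episode above 0.03 m or angle between any of stain_dropper, wax_pot, masking_tape's own z axis and vertical above 0.5 rad).
It also fails if it takes over 67 s, if anything falls off the work surface, if the arm or the gripper's body presses on something with over 40 N, if the wrist force passes 120 N, or if a joint passes its speed limit or range.

## Working session

There is one attempt and no reset: what is moved stays moved. The work goes in short steps, Python scripts to look and compute and a tool call to move; the robot and the scene stay as the last step left them, time stands still between calls to the robot, and variables do not carry over. Pictures are saved under pics/ and viewed, about 8 in all and at most 12, crops included, and the job is handed in when it is done.

Besides the shell and the picture viewer there is one more tool, called by a JSON object that holds its "api" and its "payload". jog_arm: Moves the arm, as the interface text tells. Scaled input: -1 to 1 covers 0.1 m each way for a shift and 180 degrees each way for a turn. Its arguments: {"type":"object","properties":{"deltas":{"type":"array","items":{"type":"array"}}},"required":["deltas"]}

```bash
mkdir -p pics; python3 - <<'E'
from station import env
import cv2,numpy as np
s=env.read_state();print({k:np.round(v,3).tolist() for k,v in s.items()})
for n in("scene","side"):
    cv2.imwrite(f"pics/{n}0.png",cv2.resize(env.capture(n)[:,:,::-1],(800,600),interpolation=cv2.INTER_CUBIC))
    print(n,env.camera_params(n))
print(env.camera_params("wrist"))
E
```

```text
{'time_s': 0.0, 'qpos': [1.109, 0.629, 0.038, 1.518, -0.027, 0.996, -0.02], 'qd': [0.002, -0.001, -0.002, 0.001, -0.0, -0.001, -0.002], 'effort': [0.001, -56.34, 1.226, -19.345, 0.011, 0.01, -0.0], 'tool_pos': [0.25, -0.599, 0.23], 'tool_rot': [-1.557, 1.569, 1.98], 'ft_force': [0.019, 0.767, 0.204], 'wrist_torque': [-0.009, -0.029, -0.001], 'opening': 1.004}
scene {'fx': 382.21974967325536, 'fy': 382.21974967325536, 'cx': 252.56336046789443, 'cy': 197.39350479700622, 'R': array([[ 0.52307769, -0.85223942, -0.00881442],
       [-0.39258488, -0.23175086, -0.89003857],
       [ 0.75648321,  0.46901973, -0.45580001]]), 't': array([-0.60350037,  0.18377219,  0.71280725])}
side {'fx': 348.3928621655008, 'fy': 348.3928621655008, 'cx': 255.37898201876536, 'cy': 196.38585445535975, 'R': array([[ 0.99735119,  0.07205039,  0.00996678],
       [ 0.051814  , -0.60759627, -0.79255415],
       [-0.05104806,  0.79097125, -0.60972008]]), 't': array([-0.47175031, -0.18713736,  1.2477145 ])}
{'fx': 297.3186396354542, 'fy': 297.3186396354542, 'cx': 258.0760043106288, 'cy': 193.8686890696633, 'mount': array([[ 5.55705483e-04, -2.96172945e-01,  9.55134168e-01,
        -1.42920162e-01],
       [ 9.99999838e-01,  2.83919390e-04, -4.93769533e-04,
         7.92924343e-04],
       [-1.24939933e-04,  9.55134287e-01,  2.96173054e-01,
        -7.61711474e-02],
       [ 0.00000000e+00,  0.00000000e+00,  0.00000000e+00,
         1.00000000e+00]])}
```

View pics/scene0.png

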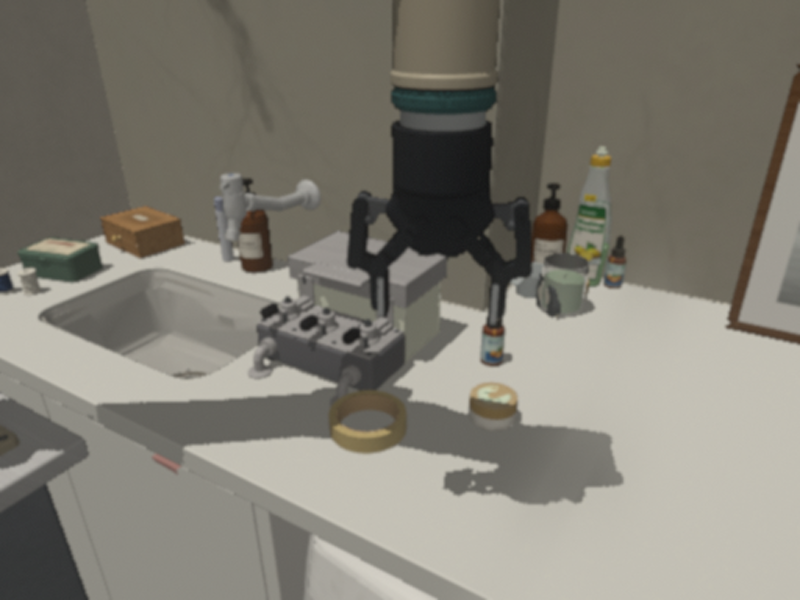

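View pics/side0.png

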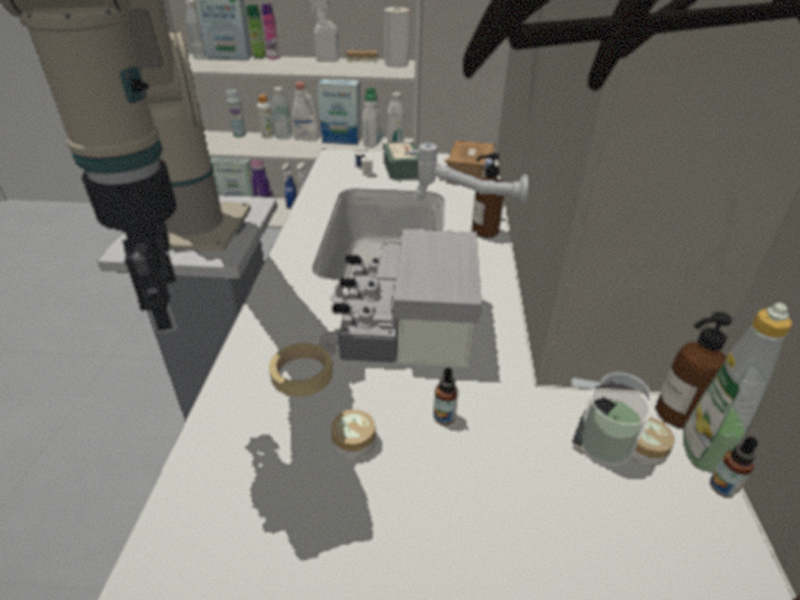

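```bash
python3 - <<'E'
import cv2,numpy as np
a=cv2.resize(cv2.imread("pics/scene0.png"),(512,384),interpolation=cv2.INTER_AREA)
b=cv2.resize(cv2.imread("pics/side0.png"),(512,384),interpolation=cv2.INTER_AREA)
def c(im,x,y):
    o=cv2.resize(im[y:y+100,x:x+133],None,fx=6,fy=6,interpolation=cv2.INTER_CUBIC)[:, :798]
    for i in range(0,133,20): cv2.putText(o,str(x+i),(i*6,10),0,.4,(0,0,255));cv2.line(o,(i*6,12),(i*6,20),(0,0,255))
    for i in range(0,100,20): cv2.putText(o,str(y+i),(0,i*6+4),0,.4,(0,0,255))
    return o
cv2.imwrite("pics/sc.png",c(a,160,148));cv2.imwrite("pics/si.png",c(b,200,140))
E
```

```text
(no output)
```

View pics/sc.png

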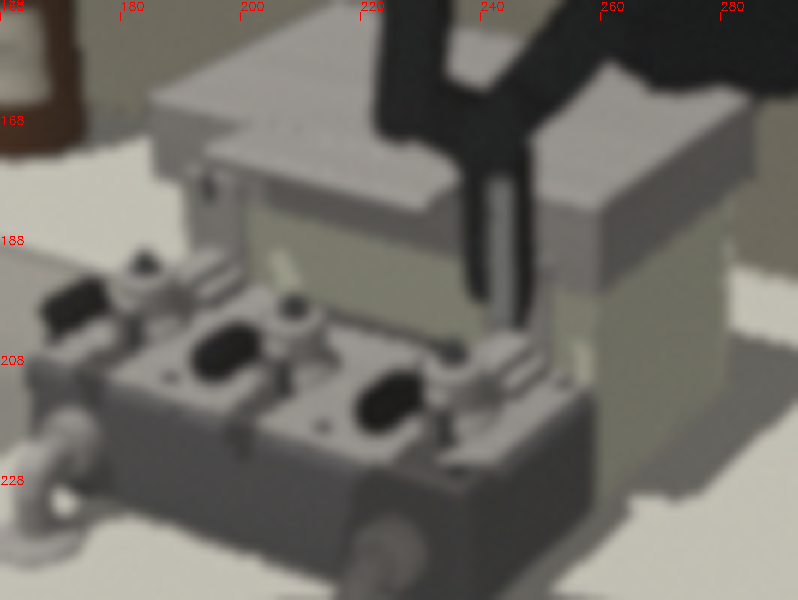

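View pics/si.png

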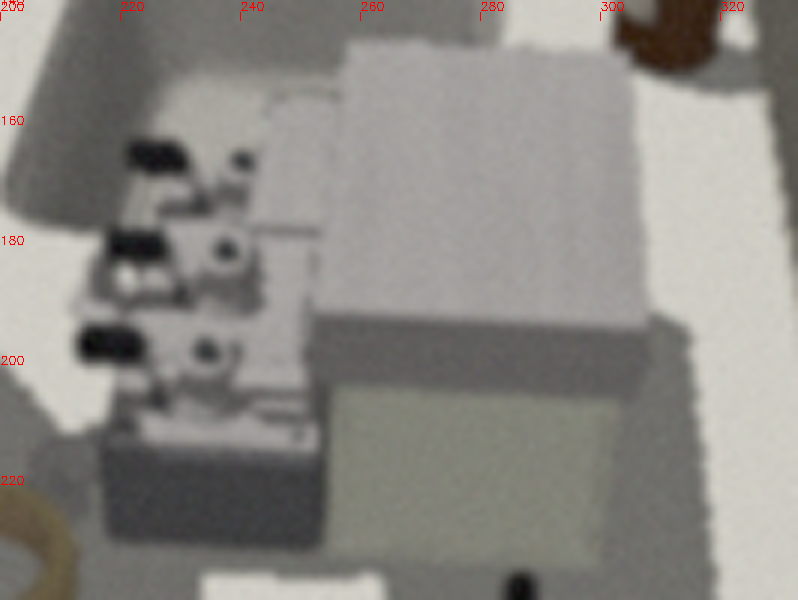

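```bash
cat > h.py <<'E'
from station import env
import numpy as np
from scipy.optimize import least_squares
from scipy.spatial.transform import Rotation as Ro
def T(): 
    s=env.read_state(); return np.array(s['tool_pos']),Ro.from_euler('xyz',s['tool_rot']).as_matrix(),s
E
python3 - <<'E'
from h import *
P={n:env.camera_params(n) for n in("scene","side")}
obs=[("scene",(-32,-106,138),(260,182.5)),("scene",(-32,106,138),(185,164.2)),("scene",(100,-106,138),(285.8,164.3)),
("scene",(-115,72,88),(172.5,199)),("scene",(-115,0,88),(197.7,206.7)),("scene",(-115,-72,88),(225,215)),
("side",(100,106,138),(305.3,147.8)),("side",(-32,106,138),(257.8,147)),("side",(-32,-106,138),(252.5,192.5)),("side",(100,-106,138),(308,194.7)),
("side",(-115,72,88),(226.2,166.2)),("side",(-115,0,88),(222.8,180.8)),("side",(-115,-72,88),(218.3,197.3))]
def f(p):
    r=[]
    c,s=np.cos(p[2]),np.sin(p[2])
    for n,u,px in obs:
        u=np.array(u)/1e3;X=np.array([p[0]+c*u[0]-s*u[1],p[1]+s*u[0]+c*u[1],u[2]])
        q=P[n];X=q['R']@X+q['t'];r+=[q['fx']*X[0]/X[2]+q['cx']-px[0],q['fy']*X[1]/X[2]+q['cy']-px[1]]
    return r
o=least_squares(f,[.6,0,0],loss='soft_l1');print(o.x);print(np.round(np.array(f(o.x)).reshape(-1,2),1))
p,R,s=T();print(p,R)
c,s_=np.cos(o.x[2]),np.sin(o.x[2])
for n,u in dict(mid=(-115,0),L=(-115,72),Rr=(-115,-72),lip=(-60,0),hinge=(100,0)).items():
    print(n,o.x[0]+(c*u[0]-s_*u[1])/1e3,o.x[1]+(s_*u[0]+c*u[1])/1e3)
# bystanders by side camera
q=P["side"]
for n,px,z in(("drop",(445,415),.0),("wax",(354,428),.035),("tape",(301,370),.0125)):
    d=q['R'].T@np.array([(px[0]/1.5625-q['cx'])/q['fx'],(px[1]/1.5625-q['cy'])/q['fy'],1]);C=-q['R'].T@q['t'];print(n,C+d*(z-C[2])/d[2])
E
```

```text
[ 0.52329604 -0.32084726 -0.00738623]
[[-0.3 -0.4]
 [-0.6 -1. ]
 [ 2.2 -1.9]
 [ 1.  -0.5]
 [ 0.6 -0.4]
 [ 0.3 -0.2]
 [-0.4  0.3]
 [-0.6 -1.2]
 [-2.3 -1.3]
 [-0.1 -0.3]
 [ 0.3 -0.1]
 [-0.3 -0.1]
 [-0.2  0.1]]
[ 0.25044199 -0.59921678  0.23049003] [[-6.50056505e-04  3.85542094e-01 -9.22690019e-01]
 [ 1.56803392e-03 -9.22688687e-01 -3.85542642e-01]
 [-9.99998559e-01 -1.69743375e-03 -4.74330057e-06]]
mid 0.4082991767016062 -0.3199978531923169
L 0.4088309802440206 -0.24799981721221337
Rr 0.40776737315919187 -0.39199588917242034
lip 0.46329767640862973 -0.3204040920094389
hinge 0.6232933119199708 -0.32158587765924856
drop [ 0.57889751 -0.52194615  0.        ]
wax [ 0.45362584 -0.58592577  0.035     ]
tape [ 0.35080312 -0.4584874   0.0125    ]
```

{"api": "jog_arm", "payload": {"deltas": [[[0,-0.4,-0.5],[0.064,0,0],0],[[0,-0.8,-1],[0.128,0,0],0],[[0,-0.8,-1],[0.128,0,0],0],[[0,-0.8,-1],[0.128,0,0],0]]}}

```text
time_s: 0.6
tool_pos: [0.3122, -0.4873, 0.2313]
tool_rot: [0.785, 1.57, -2.361]
ft_force: [0.1, -0.2, -0.0]
opening: 0.142
```

{"api": "jog_arm", "payload": {"deltas": [[[0,-0.5,-0.5],[0,0,0],0],[[0.4,-1,-0.96],[0,0,0],0],[[0.8,-1,-0.96],[0,0,0],0],[[0.8,-1,-0.96],[0,0,0],0]]}}

```text
time_s: 1.1
tool_pos: [0.4071, -0.3861, 0.1482]
tool_rot: [-0.728, 1.563, 2.409]
ft_force: [-0.6, -0.2, 0.4]
opening: -0.002
```

{"api": "jog_arm", "payload": {"deltas": [[[0,-0.31,0],[0,0,0],0],[[0,-0.31,0],[0,0,0],0],[[0,-0.31,0],[0,0,0],0]]}}

```text
time_s: 1.48
tool_pos: [0.4084, -0.3602, 0.1529]
tool_rot: [2.061, 1.567, -1.09]
ft_force: [0.3, -0.7, -0.3]
opening: -0.001
```

```bash
python3 - <<'E'
from h import *;import cv2
p,R,s=T();w=env.capture("wrist");print(p,R.round(3))
w=w[:,:,::-1].copy()
q=env.camera_params("wrist");M=np.linalg.inv(q['mount'])
for u in((-115,0,97),(-115,72,97),(-115,-72,97),(-60,50,138),(-60,-50,138),(-75,0,97)):
    X=np.array([.5233+u[0]/1e3-.0074*-u[1]/1e3,-.3208+u[1]/1e3-.0074*u[0]/1e3,u[2]/1e3])
    c=M[:3,:3]@(R.T@(X-p))+M[:3,3];t=np.arctan2(np.hypot(c[0],c[1]),c[2]);r=q['fx']*t/np.hypot(c[0],c[1])
    cv2.circle(w,(int(q['cx']+c[0]*r),int(q['cy']+c[1]*r)),3,(0,0,255),1)
cv2.imwrite("pics/w1.png",cv2.resize(w,(800,600)))
E
```

```text
[ 0.40835847 -0.36023139  0.15289048] [[ 0.002 -0.009 -1.   ]
 [-0.003 -1.     0.009]
 [-1.     0.003 -0.002]]
```

View pics/w1.png

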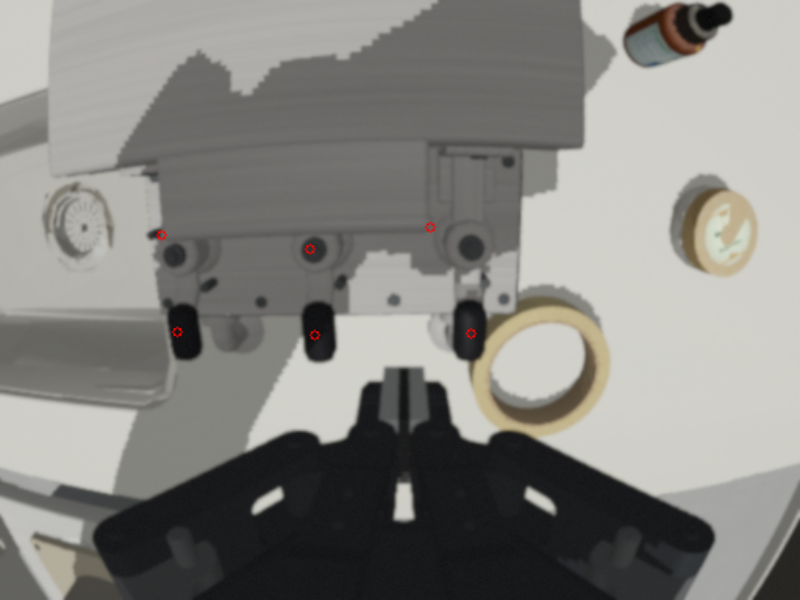

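{"api": "jog_arm", "payload": {"deltas": [[[0.4,0,0],[0,0,0],0],[[0.69,0,0],[0,0,0],0],[[0.69,0,0],[0,0,0],0],[[0.69,0,0],[0,0,0],0]]}}

```text
time_s: 2.02
tool_pos: [0.4092, -0.3585, 0.0834]
tool_rot: [2.244, 1.569, -0.905]
ft_force: [-1.3, 0.6, 0.7]
opening: -0.003
```

{"api": "jog_arm", "payload": {"deltas": [[[0,-0.06,0],[0,0,0],0],[[0,-0.12,0],[0,0,0],0],[[0,-0.18,0],[0,0,0],0],[[0,-0.24,0],[0,0,0],0],[[0,-0.24,0],[0,0,0],0]]}}

```text
time_s: 2.65
tool_pos: [0.4086, -0.3343, 0.0829]
tool_rot: [1.646, 1.568, -1.503]
ft_force: [-2.1, -3.6, 1.7]
opening: 0.007
```

{"api": "jog_arm", "payload": {"deltas": [[[0,-0.07,0.03],[0,0,0],0],[[0,-0.18,0.03],[0,0,0],0],[[0,-0.29,0.01],[0,0,0],0],[[0,-0.39,-0.05],[0,0,0],0],[[0,-0.43,-0.08],[0,0,0],0]]}}

```text
time_s: 3.28
tool_pos: [0.4166, -0.2901, 0.0823]
tool_rot: [0.407, 1.57, -2.741]
ft_force: [-2.5, -3.4, -0.7]
opening: 0.001
```

{"api": "jog_arm", "payload": {"deltas": [[[0,-0.05,-0.04],[0,0,0],0],[[0,-0.09,-0.08],[0,0,0],0],[[0,-0.1,-0.12],[0,0,0],0],[[0,-0.1,-0.12],[0,0,0],0]]}}

```text
time_s: 3.78
tool_pos: [0.427, -0.2795, 0.082]
tool_rot: [-0.399, 1.566, 2.736]
ft_force: [-6.4, -1.8, 2.0]
opening: -0.006
```

{"api": "jog_arm", "payload": {"deltas": [[[0,0,-0.02],[0,0,0],0],[[0,0,-0.03],[0,0,0],0],[[0,0,-0.03],[0,0,0],0]]}}

```text
time_s: 4.15
tool_pos: [0.427, -0.2794, 0.0819]
tool_rot: [-0.36, 1.561, 2.773]
ft_force: [-13.4, -1.7, 7.2]
opening: -0.0
```

{"api": "jog_arm", "payload": {"deltas": [[[0,0,0.12],[0,0,0],0],[[0,0.02,0.23],[0,0,0],0],[[0,0.02,0.23],[0,0,0],0],[[0,0.02,0.23],[0,0,0],0]]}}

```text
time_s: 4.65
tool_pos: [0.4103, -0.282, 0.0825]
tool_rot: [3.048, 1.569, -0.1]
ft_force: [-0.2, -0.0, -1.0]
opening: -0.002
```

{"api": "jog_arm", "payload": {"deltas": [[[0,-0.05,0],[0,0,0],0],[[0,-0.1,0],[0,0,0],0],[[0,-0.13,0],[0,0,0],0],[[0,-0.13,0],[0,0,0],0]]}}

```text
time_s: 5.15
tool_pos: [0.4096, -0.2691, 0.0823]
tool_rot: [1.983, 1.57, -1.165]
ft_force: [-0.3, -1.0, -1.0]
opening: 0.001
```

{"api": "jog_arm", "payload": {"deltas": [[[0,-0.02,0],[0,0,0],0],[[0,-0.04,0],[0,0,0],0],[[0,-0.04,0],[0,0,0],0]]}}

```text
time_s: 5.52
tool_pos: [0.4094, -0.2672, 0.0825]
tool_rot: [1.86, 1.568, -1.29]
ft_force: [-0.5, -5.8, -3.3]
opening: -0.002
```

{"api": "jog_arm", "payload": {"deltas": [[[0,-0.02,0],[0,0,0],0],[[0,-0.03,0],[0,0,0],0],[[0,-0.03,0],[0,0,0],0]]}}

```text
time_s: 5.9
tool_pos: [0.4092, -0.2662, 0.0825]
tool_rot: [1.831, 1.565, -1.321]
ft_force: [-1.5, -10.4, -4.1]
opening: -0.001
```

{"api": "jog_arm", "payload": {"deltas": [[[0,0.12,0.05],[0,0,0],0],[[-0.45,0.12,0.05],[0,0,0],0],[[-0.45,0.6,0.05],[0,0,0],0],[[-0.45,1,0.02],[0,0,0],0],[[-0.45,1,0.02],[0,0,0],0]]}}

```text
time_s: 6.52
tool_pos: [0.4062, -0.3652, 0.1275]
tool_rot: [1.976, 1.569, -1.176]
ft_force: [0.2, 0.6, -1.0]
opening: -0.0
```

{"api": "jog_arm", "payload": {"deltas": [[[0,0.6,0],[0,0,0],0],[[0,0.6,0],[0,0,0],0],[[0.25,0.6,0],[0,0,0],0],[[0.45,0.6,0],[0,0,0],0],[[0.45,0.6,0],[0,0,0],0]]}}

```text
time_s: 7.15
tool_pos: [0.4057, -0.4191, 0.0808]
tool_rot: [-1.006, 1.565, 2.131]
ft_force: [-0.1, -0.9, 0.2]
opening: 0.0
```

{"api": "jog_arm", "payload": {"deltas": [[[0,-0.05,0],[0,0,0],0],[[0,-0.1,0],[0,0,0],0],[[0,-0.12,0],[0,0,0],0],[[0,-0.12,0],[0,0,0],0]]}}

```text
time_s: 7.65
tool_pos: [0.4068, -0.412, 0.0833]
tool_rot: [1.989, 1.566, -1.16]
ft_force: [0.6, -4.7, -1.0]
opening: -0.001
```

{"api": "jog_arm", "payload": {"deltas": [[[0,-0.02,0],[0,0,0],0],[[0,-0.04,0],[0,0,0],0],[[0,-0.06,0],[0,0,0],0],[[0,-0.06,0],[0,0,0],0]]}}

```text
time_s: 8.15
tool_pos: [0.4062, -0.406, 0.0832]
tool_rot: [1.772, 1.567, -1.377]
ft_force: [-1.6, -5.3, 1.5]
opening: 0.002
```

{"api": "jog_arm", "payload": {"deltas": [[[0,-0.07,0.03],[0,0,0],0],[[0,-0.15,0.04],[0,0,0],0],[[0,-0.26,0.02],[0,0,0],0],[[0,-0.37,-0.03],[0,0,0],0],[[0,-0.46,-0.1],[0,0,0],0]]}}

```text
time_s: 8.78
tool_pos: [0.4154, -0.3594, 0.0829]
tool_rot: [1.01, 1.568, -2.14]
ft_force: [-3.9, -4.9, -1.4]
opening: 0.002
```

{"api": "jog_arm", "payload": {"deltas": [[[0,-0.04,-0.04],[0,0,0],0],[[0,-0.07,-0.08],[0,0,0],0],[[0,-0.07,-0.09],[0,0,0],0],[[0,-0.07,-0.09],[0,0,0],0]]}}

```text
time_s: 9.28
tool_pos: [0.4258, -0.3503, 0.0823]
tool_rot: [-1.163, 1.569, 1.973]
ft_force: [-3.0, 0.7, 1.3]
opening: 0.002
```

{"api": "jog_arm", "payload": {"deltas": [[[0,0,-0.02],[0,0,0],0],[[0,0,-0.03],[0,0,0],0],[[0,0,-0.03],[0,0,0],0]]}}

```text
time_s: 9.65
tool_pos: [0.4271, -0.3501, 0.0821]
tool_rot: [-0.632, 1.567, 2.502]
ft_force: [-6.2, 1.4, 4.2]
opening: -0.001
```

{"api": "jog_arm", "payload": {"deltas": [[[0,0,-0.02],[0,0,0],0],[[0,0,-0.02],[0,0,0],0],[[0,0,-0.02],[0,0,0],0]]}}

```text
time_s: 10.02
tool_pos: [0.4271, -0.3501, 0.0821]
tool_rot: [-0.488, 1.564, 2.646]
ft_force: [-10.1, 1.7, 5.7]
opening: -0.0
```

{"api": "jog_arm", "payload": {"deltas": [[[0,0.02,0.24],[0,0,0],0],[[0,0.02,0.24],[0,0,0],0],[[0,-0.35,0.24],[0,0,0],0],[[0,-0.66,0.24],[0,0,0],0],[[0,-0.68,0.24],[0,0,0],0]]}}

```text
time_s: 10.65
tool_pos: [0.4096, -0.2801, 0.0824]
tool_rot: [-2.383, 1.568, 0.757]
ft_force: [-0.1, -0.3, 1.0]
opening: 0.004
```

{"api": "jog_arm", "payload": {"deltas": [[[0,-0.05,0],[0,0,0],0],[[0,-0.1,0],[0,0,0],0],[[0,-0.15,0],[0,0,0],0],[[0,-0.2,0],[0,0,0],0],[[0,-0.2,0],[0,0,0],0]]}}

```text
time_s: 11.28
tool_pos: [0.4073, -0.2642, 0.0824]
tool_rot: [1.776, 1.569, -1.373]
ft_force: [-0.2, -4.5, -1.5]
opening: -0.001
```

{"api": "jog_arm", "payload": {"deltas": [[[0,-0.02,0],[0,0,0],0],[[0,-0.04,0],[0,0,0],0],[[0,-0.06,0],[0,0,0],0],[[0,-0.06,0],[0,0,0],0]]}}

```text
time_s: 11.78
tool_pos: [0.4073, -0.258, 0.0824]
tool_rot: [1.673, 1.57, -1.476]
ft_force: [-1.8, -4.4, -0.9]
opening: -0.003
```

{"api": "jog_arm", "payload": {"deltas": [[[0,-0.06,0.03],[0,0,0],0],[[0,-0.12,0.04],[0,0,0],0],[[0,-0.23,0.02],[0,0,0],0],[[0,-0.34,-0.03],[0,0,0],0],[[0,-0.43,-0.1],[0,0,0],0]]}}

```text
time_s: 12.4
tool_pos: [0.4165, -0.214, 0.0822]
tool_rot: [-0.182, 1.568, 2.952]
ft_force: [-3.0, -3.3, -1.3]
opening: -0.001
```

{"api": "jog_arm", "payload": {"deltas": [[[0,-0.04,-0.04],[0,0,0],0],[[0,-0.06,-0.08],[0,0,0],0],[[0,-0.06,-0.1],[0,0,0],0],[[0,-0.06,-0.1],[0,0,0],0]]}}

```text
time_s: 12.9
tool_pos: [0.4267, -0.2073, 0.0821]
tool_rot: [-0.637, 1.568, 2.498]
ft_force: [-4.9, 0.5, -0.0]
opening: 0.001
```

{"api": "jog_arm", "payload": {"deltas": [[[0,0,-0.02],[0,0,0],0],[[0,0,-0.03],[0,0,0],0],[[0,0,-0.03],[0,0,0],0]]}}

```text
time_s: 13.28
tool_pos: [0.4268, -0.2072, 0.082]
tool_rot: [-0.396, 1.563, 2.738]
ft_force: [-9.7, 0.0, 5.6]
opening: 0.003
```

{"api": "jog_arm", "payload": {"deltas": [[[0,0.02,0.3],[0,0,0],0],[[-0.4,0.3,0.4],[0,0,0],0],[[-0.8,0.8,0.6],[0,0,0],0],[[-1,1,0.9],[0,0,0],0],[[-1,1,0.9],[0,0,0],0]]}}

```text
time_s: 13.9
tool_pos: [0.3402, -0.311, 0.1846]
tool_rot: [2.409, 1.564, -0.745]
ft_force: [0.2, 0.3, -0.3]
opening: 0.002
```

```bash
python3 - <<'E'
from h import *;import cv2
p,R,s=T();w=env.capture("wrist");print(p,R.round(3))
cv2.imwrite("pics/w2.png",cv2.resize(w[:,:,::-1],(800,600)))
E
```

```text
[ 0.34016189 -0.31101435  0.18455664] [[ 0.005 -0.012 -1.   ]
 [-0.005 -1.     0.012]
 [-1.     0.005 -0.005]]
```

View pics/w2.png

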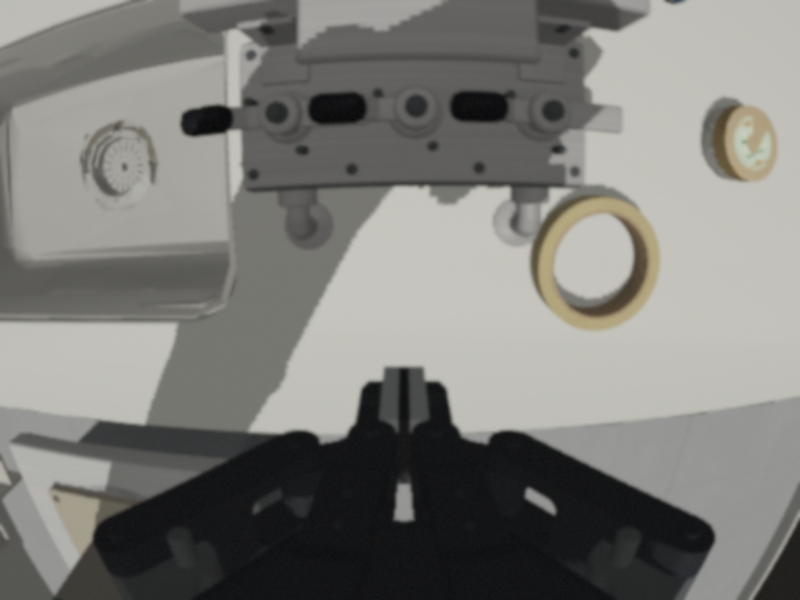

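{"api": "jog_arm", "payload": {"deltas": [[[0,0.05,0],[0,0.055,0],0],[[0,0.1,0],[0,0.11,0],0],[[0,0.1,0],[0,0.165,0],0],[[0,0.1,0],[0,0.22,0],0],[[0,0.1,0],[0,0.25,0],0]]}}

```text
time_s: 14.58
tool_pos: [0.3406, -0.322, 0.191]
tool_rot: [-3.056, 1.005, 0.097]
ft_force: [0.1, -0.5, -1.3]
opening: -0.002
```

{"api": "jog_arm", "payload": {"deltas": [[[0,0,0],[0,0,0],0]]}}

```text
time_s: 14.7
tool_pos: [0.3363, -0.3258, 0.1899]
tool_rot: [-3.051, 1.008, 0.088]
ft_force: [0.7, 0.1, -0.6]
opening: -0.003
```

```bash
python3 - <<'E'
from h import *
p,R,s=T();print(p.round(4),R.round(3),np.round(s['qpos'],2),s['time_s'])
for t in ((.455,-.3204,.111),(.43,-.3204,.111)): print(R.T@(np.array(t)-p))
E
```

```text
[ 0.3363 -0.3258  0.1899] [[ 0.532  0.011 -0.847]
 [ 0.047 -0.999  0.016]
 [-0.846 -0.048 -0.532]] [ 1.54  0.5  -0.63  2.33 -1.02  0.24  0.41] 14.7
[ 0.13005719 -0.00027387 -0.05849992]
[ 0.11676452 -0.00055755 -0.03732861]
```

{"api": "jog_arm", "payload": {"deltas": [[[0.3,0,-0.5],[0,0,0],0],[[0.3,0,-0.5],[0,0.04,0],0],[[0.3,0,-0.5],[0,0.08,0],0],[[0.3,0,-0.5],[0,0.08,0],0]]}}

```text
time_s: 15.2
tool_pos: [0.3601, -0.2934, 0.2783]
tool_rot: [-3.049, 0.748, 0.105]
ft_force: [-0.1, -0.2, -1.3]
opening: -0.0
```

```bash
cat >> h.py <<'E'
def rel(t,Rt=None):
    p,R,s=T();print(p.round(4),R.round(3).tolist(),np.round(s['qpos'],2),s['time_s'])
    for a in t: print(a,(R.T@(np.array(a)-p)/.1).round(3))
E
python3 - <<'E'
from h import *
rel([(.43,-.3204,.116),(.457,-.3204,.116)])
Rt=np.array([[.707,0,-.707],[0,-1,0],[-.707,0,-.707]])
p,R,s=T();print((Ro.from_matrix(R.T@Rt).as_rotvec()/np.pi).round(3))
for n in("scene","side"):
    q=env.camera_params(n)
    for z in(.09,.1,.11):
        X=q['R']@np.array([.4483,-.3203,z])+q['t'];print(n,z,q['fx']*X[0]/X[2]+q['cx'],q['fy']*X[1]/X[2]+q['cy'])
E
```

```text
[ 0.3601 -0.2934  0.2783] [[0.729, 0.042, -0.683], [0.077, -0.997, 0.02], [-0.68, -0.067, -0.73]] [ 1.99  0.55 -1.17  2.37 -1.1   0.23  0.48] 15.2
(0.43, -0.3204, 0.116) [1.593 0.409 0.701]
(0.457, -0.3204, 0.116) [1.79  0.42  0.516]
[-0.006 -0.011  0.025]
scene 0.09 209.56449952607562 198.23847119859664
scene 0.1 209.29622386600386 194.2693949264614
scene 0.11 209.02507634512804 190.25783013870284
side 0.09 237.5837486258228 180.94435187086967
side 0.1 237.5027197429982 177.80835839358372
side 0.11 237.42059832894472 174.6300815885731
```

{"api": "jog_arm", "payload": {"deltas": [[[0.2,0.2,0.2],[0,-0.03,0.02],0],[[0.4,0.4,0.35],[0,-0.06,0.02],0],[[0.7,0.4,0.5],[0,-0.06,0.02],0],[[0.95,0.4,0.6],[0,-0.06,0.02],0],[[0.95,0.4,0.6],[0,-0.06,0.02],0]]}}

```text
time_s: 15.82
tool_pos: [0.3858, -0.3436, 0.1889]
tool_rot: [-3.055, 0.964, 0.089]
ft_force: [0.1, 0.4, -0.2]
opening: 0.003
```

```bash
python3 - <<'E'
from h import *
rel([(.42,-.3204,.116),(.457,-.3204,.116)])
E
```

```text
[ 0.3858 -0.3436  0.1889] [[0.568, 0.018, -0.823], [0.051, -0.999, 0.013], [-0.821, -0.049, -0.568]] [ 1.47  0.55 -0.63  2.25 -1.1   0.23  0.45] 15.825
(0.42, -0.3204, 0.116) [ 0.804 -0.189  0.136]
(0.457, -0.3204, 0.116) [ 1.014 -0.183 -0.168]
```

{"api": "jog_arm", "payload": {"deltas": [[[0.3,-0.1,0.1],[0,0,0],0],[[0.6,-0.19,0.14],[0,0,0],0],[[0.8,-0.19,0.14],[0,0,0],0],[[0.8,-0.19,0.14],[0,0,0],0]]}}

```text
time_s: 16.32
tool_pos: [0.4174, -0.3471, 0.1454]
tool_rot: [-2.976, 0.99, 0.183]
ft_force: [-0.0, 1.0, 0.2]
opening: 0.005
```

```bash
python3 - <<'E'
from h import *
rel([(.42,-.3204,.116),(.457,-.3204,.116),(.46,-.3204,.116)])
E
```

```text
[ 0.4174 -0.3471  0.1454] [[0.539, 0.043, -0.841], [0.1, -0.995, 0.013], [-0.836, -0.091, -0.541]] [ 1.33  0.65 -0.53  2.19 -1.1   0.23  0.44] 16.325
(0.42, -0.3204, 0.116) [ 0.287 -0.238  0.14 ]
(0.457, -0.3204, 0.116) [ 0.486 -0.222 -0.171]
(0.46, -0.3204, 0.116) [ 0.502 -0.221 -0.196]
```

```bash
cat > k.py <<'E'
import numpy as np, itertools
from scipy.optimize import least_squares
from scipy.spatial.transform import Rotation as Ro
D=[([1.109,.629,.038,1.518,-.027,.996,-.02],[.25044,-.59922,.23049],[[-.00065,.38554,-.92269],[.00157,-.92269,-.38554],[-1,-.0017,0]]),
([1.54,.5,-.63,2.33,-1.02,.24,.41],[.3363,-.3258,.1899],[[.532,.011,-.847],[.047,-.999,.016],[-.846,-.048,-.532]]),
([1.99,.55,-1.17,2.37,-1.1,.23,.48],[.3601,-.2934,.2783],[[0.729,0.042,-0.683],[0.077,-0.997,0.02],[-0.68,-0.067,-0.73]]),
([1.47,.55,-.63,2.25,-1.1,.23,.45],[.3858,-.3436,.1889],[[0.568,0.018,-0.823],[0.051,-0.999,0.013],[-0.821,-0.049,-0.568]]),
([1.33,.65,-.53,2.19,-1.1,.23,.44],[.4174,-.3471,.1454],[[0.539,0.043,-0.841],[0.1,-0.995,0.013],[-0.836,-0.091,-0.541]])]
# tool x = flange z
C=np.array([[0,0,1],[0,1,0],[-1,0,0]]).T  # columns: tool axes in flange frame
C=np.array([[0,0,-1],[0,1,0],[1,0,0]])
def fk(q,m):
    S,b,c,l=m
    A=[];R=np.eye(3);s=list(S)
    ang=[b+s[0]*q[0],q[1],s[1]*q[2],q[3],s[2]*q[4],q[5],s[3]*q[6]+c]
    p=np.array([0,0,l[0]]);e=np.array
    for i,a in enumerate(ang):
        R=R@Ro.from_euler('zyzyzyz'[i],a).as_matrix()
        if i==2:p=p+R@e([l[4],0,l[1]])
        if i==4:p=p+R@e([l[5],0,l[2]])
        if i==6:p=p+R@e([0,0,l[3]])
        if i==5:p=p+R@e([l[6],0,0])
        
    return p,R@C
def fit():
    best=None
    for S in itertools.product((1,-1),repeat=4):
      for b0 in(0,1.57,3.14,-1.57):
        for c0 in(0,1.57,3.14,-1.57):
          f=lambda v:np.concatenate([np.r_[(lambda pr:np.r_[(pr[1]-np.array(R)).ravel()*.5,pr[0]-p])(fk(q,(S,v[0],v[1],v[2:])))] for q,p,R in D])
          v0=[b0,c0,.3,.35,.35,.25,0,0,0]
          if np.abs(f(v0)).max()>1.2 and best is not None and best[0]<.01: continue
          o=least_squares(f,v0,max_nfev=15)
          if best is None or o.cost<best[0]: best=(o.cost,S,o.x,np.abs(o.fun).max())
    o=best
    return best
if __name__=="__main__":
    b=fit();print(b)
    np.save("m.npy",np.r_[b[1],b[2]])
    for q,p,R in D:
        P,Q=fk(q,(b[1],b[2][0],b[2][1],b[2][2:]));print(((P-p)*1e3).round(1),np.abs(Q-R).max().round(3))
E
timeout 300 python3 k.py
```

```text
(np.float64(0.0003906559345897702), (-1, -1, -1, -1), array([-0.01295927,  1.55820351,  0.33260488,  0.55710587,  0.37757401,
        0.35554374, -0.0210496 ,  0.00455093, -0.0251193 ]), np.float64(0.018364453946136283))
[18.4  7.8  0. ] 0.001
[-0.6  2.  -2.3] 0.008
[-0.2 -5.4 -2.2] 0.016
[ 1.7 -1.2  2.9] 0.014
[-0.7  4.5  1.6] 0.005
```

```bash
cat > p.py <<'E'
from k import *
v=np.load("m.npy");m=(v[:4],v[4],v[5],v[6:])
lo=np.array([-3.06,-.37,-1.25,.18,-1.1,.23,-2.94])+.04;hi=np.array([3.06,2.12,1.32,2.47,4.24,1.98,2.94])-.04
def Rt(tilt,yaw,flip):
    t=np.radians(tilt);R=np.array([[np.sin(t),0,-np.cos(t)],[0,-1,0],[-np.cos(t),0,-np.sin(t)]])
    return Ro.from_euler('z',yaw,degrees=True).as_matrix()@R@Ro.from_euler('x',180*flip,degrees=True).as_matrix()
def ik(p,R,q0,w=.002):
    f=lambda q:np.r_[(lambda a:np.r_[a[0]-p,.3*Ro.from_matrix(a[1].T@R).as_rotvec()])(fk(q,m)),w*(q-q0)]
    o=least_squares(f,np.clip(q0,lo+.01,hi-.01),bounds=(lo,hi),max_nfev=60);a=fk(o.x,m);return o.x,np.linalg.norm(a[0]-p)+.3*np.linalg.norm(Ro.from_matrix(a[1].T@R).as_rotvec())
E
cat > p1.py <<'E'
from p import *
qc=np.array([1.33,.65,-.53,2.19,-1.1,.23,.44]);rng=np.random.default_rng(0)
for tilt in(30,40,50):
  for yaw in(0,-30,30):
    for fl in(0,1):
      sols=[]
      for i in range(12):
        q0=qc if i==0 else rng.uniform(lo,hi)
        q,e=ik(np.array([.457,-.3204,.114]),Rt(tilt,yaw,fl),q0,1e-4)
        if e<.003: sols.append(q)
      if sols:
        sols.sort(key=lambda q:np.abs(q-qc).max());print(tilt,yaw,fl,len(sols),sols[0].round(2), sols[-1].round(2))
E
timeout 500 python3 p1.py
```

```text
30 0 0 3 [ 1.55  1.04 -1.21  2.21  1.73  0.56 -2.36] [ 1.44  0.88 -0.93  2.2   1.83  0.28 -2.5 ]
30 0 1 4 [ 1.55  1.04 -1.21  2.21  1.73  0.56  0.78] [ 1.44  0.87 -0.92  2.2   1.83  0.27  0.64]
30 -30 0 5 [ 1.07  0.7  -0.6   2.29  2.37  0.41  2.54] [0.08 0.76 0.81 2.31 4.2  0.65 0.5 ]
30 -30 1 5 [ 1.2   0.77 -0.82  2.3   2.17  0.55 -0.37] [ 0.18  0.7   0.64  2.3   4.1   0.54 -2.52]
30 30 0 7 [ 1.08  0.71 -0.29  2.03 -0.82  0.46  0.57] [ 1.53  0.98 -1.03  2.03  0.73  0.43 -0.88]
30 30 1 7 [ 1.53  0.98 -1.03  2.03  0.73  0.43  2.26] [ 0.93  0.69 -0.05  2.02 -1.    0.59 -2.4 ]
40 0 0 5 [ 1.64  1.12 -1.2   2.29  2.17  0.49 -2.66] [ 0.95  0.69 -0.07  2.29  4.2   0.57  1.38]
40 0 1 7 [ 1.64  1.12 -1.2   2.29  2.17  0.49  0.48] [ 0.95  0.69 -0.07  2.29  4.2   0.57 -1.76]
40 -30 0 4 [ 0.87  0.7  -0.3   2.43  3.03  0.66  1.87] [ 0.67  0.68 -0.03  2.43  3.27  0.66  1.58]
40 -30 1 7 [ 0.88  0.7  -0.31  2.43  3.02  0.66 -1.26] [ 0.69  0.68 -0.05  2.43  3.25  0.66 -1.54]
40 30 0 6 [ 1.34  0.82 -0.55  2.05 -0.83  0.41  0.69] [ 1.19  0.77 -0.3   2.04 -1.06  0.57  0.9 ]
40 30 1 9 [ 1.67  1.15 -1.17  2.05  0.83  0.41  2.27] [ 1.26  0.79 -0.41  2.05 -0.98  0.5  -2.32]
50 0 0 6 [ 1.72  1.26 -1.21  2.34  2.56  0.51 -2.87] [0.91 0.79 0.15 2.37 4.2  0.97 1.51]
50 0 1 8 [ 1.72  1.25 -1.2   2.34  2.58  0.5   0.25] [ 0.91  0.79  0.15  2.37  4.2   0.97 -1.63]
50 30 0 6 [ 1.54  0.98 -0.76  2.06 -0.78  0.38  0.76] [ 1.76  1.28 -1.21  2.06  0.73  0.36 -0.67]
50 30 1 4 [ 1.74  1.23 -1.14  2.07  0.52  0.31  2.67] [ 1.42  0.9  -0.53  2.05 -1.04  0.54 -2.15]
```

```bash
cat > p2.py <<'E'
from p import *
for yaw,tilt in((30,40),(30,45),(20,40)):
    q=np.array([1.33,.65,-.53,2.19,-1.1,.23,.44]);print(yaw,tilt)
    for x,z in((.40,.15),(.42,.114),(.46,.114),(.46,.125),(.497,.192),(.567,.239),(.609,.248),(.637,.247),(.668,.241)):
        q,e=ik(np.array([x,-.322,z]),Rt(tilt,yaw,0),q,.002);print(x,z,q.round(2),round(e,4))
E
python3 p2.py
python3 - <<'E'
from p import *
from h import T
p,R,s=T()
for yaw,tilt in((30,40),(30,45)): print((Ro.from_matrix(R.T@Rt(tilt,yaw,0)).as_rotvec()/np.pi).round(3))
print((R.T@(np.array([.40,-.322,.17])-p)*10).round(2))
E
```

```text
30 40
0.4 0.15 [ 1.45  0.72 -0.53  2.11 -0.78  0.52  0.7 ] 0.0
0.42 0.114 [ 1.42  0.81 -0.56  2.1  -0.82  0.42  0.74] 0.0
0.46 0.114 [ 1.34  0.82 -0.55  2.04 -0.83  0.42  0.68] 0.0
0.46 0.125 [ 1.33  0.8  -0.54  2.04 -0.82  0.44  0.66] 0.0
0.497 0.192 [ 1.25  0.68 -0.49  1.96 -0.76  0.58  0.48] 0.0
0.567 0.239 [ 1.11  0.65 -0.44  1.81 -0.71  0.67  0.29] 0.0
0.609 0.248 [ 1.04  0.67 -0.41  1.73 -0.69  0.69  0.2 ] 0.0
0.637 0.247 [ 0.99  0.69 -0.4   1.67 -0.67  0.69  0.16] 0.0
0.668 0.241 [ 0.94  0.73 -0.38  1.61 -0.66  0.69  0.12] 0.0
30 45
0.4 0.15 [ 1.53  0.78 -0.6   2.11 -0.82  0.53  0.78] 0.0
0.42 0.114 [ 1.5   0.87 -0.62  2.1  -0.85  0.44  0.82] 0.0
0.46 0.114 [ 1.42  0.89 -0.62  2.05 -0.87  0.42  0.78] 0.0
0.46 0.125 [ 1.42  0.86 -0.61  2.05 -0.86  0.45  0.76] 0.0
0.497 0.192 [ 1.34  0.73 -0.57  1.97 -0.82  0.57  0.58] 0.0
0.567 0.239 [ 1.2   0.69 -0.53  1.83 -0.78  0.65  0.39] 0.0
0.609 0.248 [ 1.13  0.7  -0.5   1.75 -0.76  0.66  0.31] 0.0
0.637 0.247 [ 1.08  0.73 -0.49  1.7  -0.75  0.66  0.27] 0.0
0.668 0.241 [ 1.02  0.76 -0.47  1.65 -0.73  0.65  0.23] 0.0
20 40
0.4 0.15 [ 1.52  0.73 -0.66  2.2  -0.98  0.32  0.74] 0.0
0.42 0.114 [ 1.46  0.81 -0.64  2.17 -1.06  0.27  0.83] 0.007
0.46 0.114 [ 1.37  0.82 -0.62  2.12 -1.06  0.27  0.76] 0.0085
0.46 0.125 [ 1.38  0.8  -0.63  2.12 -1.06  0.27  0.75] 0.0043
0.497 0.192 [ 1.26  0.65 -0.53  2.05 -0.96  0.42  0.52] 0.0
0.567 0.239 [ 1.09  0.6  -0.43  1.91 -0.86  0.51  0.27] 0.0
0.609 0.248 [ 1.01  0.62 -0.39  1.82 -0.82  0.53  0.18] 0.0
0.637 0.247 [ 0.95  0.64 -0.37  1.77 -0.81  0.53  0.13] 0.0
0.668 0.241 [ 0.9   0.68 -0.35  1.71 -0.79  0.53  0.09] 0.0
[-0.14   0.032 -0.068]
[-0.137  0.059 -0.074]
[-0.27 -0.28  0.02]
```

{"api": "jog_arm", "payload": {"deltas": [[[-0.27,-0.1,0.02],[-0.03,0.012,-0.015],0],[[-0.27,-0.28,0.02],[-0.068,0.03,-0.037],0],[[-0.27,-0.28,0.02],[-0.11,0.045,-0.06],0],[[-0.27,-0.28,0.02],[-0.137,0.059,-0.074],0],[[-0.27,-0.28,0.02],[-0.137,0.059,-0.074],0]]}}

```text
time_s: 16.95
tool_pos: [0.3981, -0.3239, 0.1693]
tool_rot: [3.141, 0.786, 0.518]
ft_force: [0.5, 0.6, 0.3]
opening: 0.003
```

```bash
cat > g.py <<'E'
from p import *
from h import T
import sys
p,R,s=T();print(p.round(4),s['time_s'],np.round(s['qpos'],2),'x',R[:,0].round(2),np.round(s['ft_force'],1))
print('rot',(Ro.from_matrix(R.T@Rt(43,30,0)).as_rotvec()/np.pi).round(3))
for a in sys.argv[1:]:
    x,z=map(float,a.split(','));print(a,(R.T@(np.array([x,-.322,z])-p)*10).round(2))
E
python3 g.py .42,.114 .46,.114
```

```text
[ 0.3981 -0.3239  0.1693] 16.95 [ 1.52  0.74 -0.59  2.1  -0.83  0.56  0.75] x [ 0.61  0.35 -0.71] [0.5 0.6 0.3]
rot [-0.001 -0.011 -0.001]
.42,.114 [0.53 0.09 0.25]
.46,.114 [0.78 0.29 0.  ]
```

{"api": "jog_arm", "payload": {"deltas": [[[0.3,0.05,0.15],[0,0,0],0],[[0.53,0.09,0.25],[0,0,0],0],[[0.53,0.09,0.25],[0,0,0],0],[[0.65,0.19,0.13],[0,0,0],0],[[0.65,0.19,0.13],[0,0,0],0]]}}

```text
time_s: 17.58
tool_pos: [0.4422, -0.3211, 0.116]
tool_rot: [3.136, 0.785, 0.519]
ft_force: [0.2, 0.3, 0.4]
opening: 0.002
```

{"api": "jog_arm", "payload": {"deltas": [[[0.06,0.05,-0.06],[0,0,0],0],[[0.12,0.1,-0.13],[0,0,0],0],[[0.12,0.1,-0.13],[0,0,0],0]]}}

```text
time_s: 17.95
tool_pos: [0.4608, -0.3214, 0.1149]
tool_rot: [3.139, 0.786, 0.52]
ft_force: [-0.1, -0.6, -1.4]
opening: 0.0
```

```bash
python3 g.py .46,.122 .463,.135 .478,.164 .497,.192 .530,.219 .567,.239
python3 - <<'E'
from station import env;import cv2
cv2.imwrite("pics/s3.png",cv2.resize(env.capture("side")[110:270,140:353,::-1],(798,600),interpolation=cv2.INTER_CUBIC))
E
```

```text
[ 0.4608 -0.3214  0.1149] 17.95 [ 1.41  0.88 -0.62  2.05 -0.89  0.41  0.78] x [ 0.61  0.35 -0.71] [-0.1 -0.6 -1.4]
rot [-0.    -0.011 -0.001]
.46,.122 [-0.06  0.   -0.04]
.463,.135 [-0.13  0.02 -0.15]
.478,.164 [-0.24  0.09 -0.45]
.497,.192 [-0.33  0.19 -0.76]
.530,.219 [-0.31  0.35 -1.16]
.567,.239 [-0.23  0.54 -1.53]
```

View pics/s3.png

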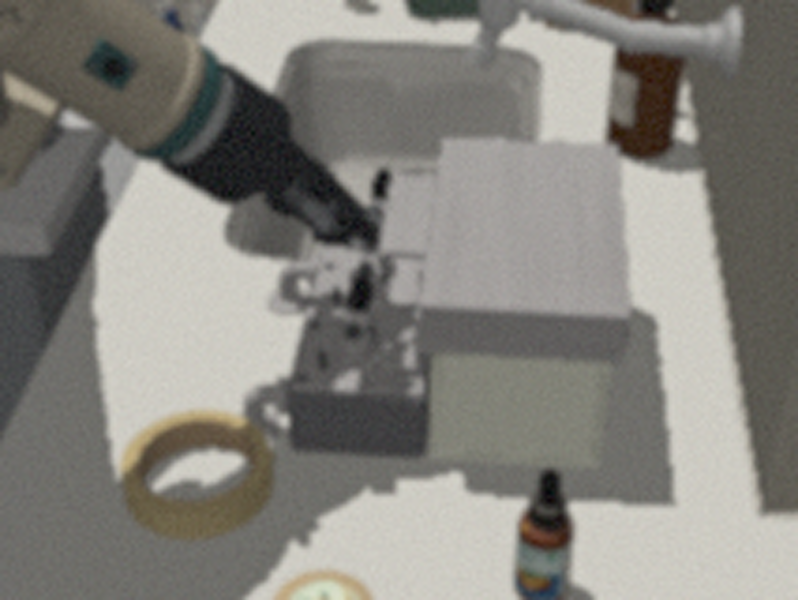

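{"api": "jog_arm", "payload": {"deltas": [[[-0.04,0.01,-0.06],[0,0,0],0],[[-0.08,0.02,-0.12],[0,0,0],0],[[-0.13,0.03,-0.18],[0,0,0],0],[[-0.13,0.03,-0.18],[0,0,0],0]]}}

```text
time_s: 18.5
tool_pos: [0.4651, -0.322, 0.1378]
tool_rot: [3.139, 0.786, 0.52]
ft_force: [-1.3, 0.8, -1.2]
opening: 0.001
```

{"api": "jog_arm", "payload": {"deltas": [[[-0.05,0.03,-0.13],[0,0,0],0],[[-0.11,0.06,-0.27],[0,0,0],0],[[-0.15,0.11,-0.42],[0,0,0],0],[[-0.15,0.11,-0.42],[0,0,0],0]]}}

```text
time_s: 19.0
tool_pos: [0.4887, -0.3222, 0.1792]
tool_rot: [3.135, 0.785, 0.518]
ft_force: [-2.3, -0.6, -1.0]
opening: 0.002
```

```bash
python3 g.py .497,.192 .530,.219 .567,.239 .609,.25 
python3 - <<'E'
from station import env;import cv2
cv2.imwrite("pics/s4.png",cv2.resize(env.capture("side")[90:250,140:353,::-1],(798,600),interpolation=cv2.INTER_CUBIC))
E
```

```text
[ 0.4887 -0.3222  0.1792] 19.0 [ 1.34  0.75 -0.57  1.99 -0.86  0.54  0.64] x [ 0.61  0.35 -0.71] [-2.3 -0.6 -1. ]
rot [ 0.001 -0.011 -0.001]
.497,.192 [-0.04  0.04 -0.14]
.530,.219 [-0.03  0.21 -0.53]
.567,.239 [ 0.06  0.39 -0.9 ]
.609,.25 [ 0.24  0.6  -1.24]
```

View pics/s4.png

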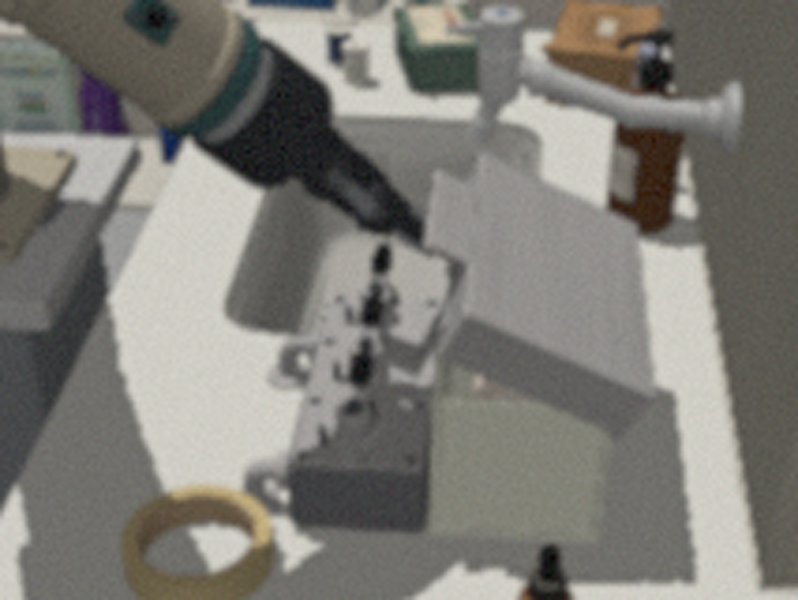

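The hood is rising on the finger (about 25°) and all three levers still point left. I'll carry on along the arc.

{"api": "jog_arm", "payload": {"deltas": [[[-0.04,0.04,-0.14],[0,0,0],0],[[-0.04,0.12,-0.33],[0,0,0],0],[[-0.03,0.21,-0.53],[0,0,0],0],[[0.01,0.3,-0.72],[0,0,0],0],[[0.06,0.39,-0.9],[0,0,0],0]]}}

```text
time_s: 19.68
tool_pos: [0.5663, -0.3218, 0.2376]
tool_rot: [3.141, 0.785, 0.521]
ft_force: [-0.3, -0.3, -0.7]
opening: -0.003
```

{"api": "jog_arm", "payload": {"deltas": [[[0.06,0.07,-0.12],[0,0,0],0],[[0.12,0.14,-0.23],[0,0,0],0],[[0.18,0.21,-0.34],[0,0,0],0],[[0.18,0.21,-0.34],[0,0,0],0]]}}

```text
time_s: 20.18
tool_pos: [0.6088, -0.3213, 0.2484]
tool_rot: [3.14, 0.785, 0.521]
ft_force: [-0.5, -0.8, 0.3]
opening: -0.002
```

```bash
python3 g.py .637,.248 .655,.245 .668,.242 
```

```text
[ 0.6088 -0.3213  0.2484] 20.175 [ 1.09  0.69 -0.47  1.75 -0.79  0.66  0.33] x [ 0.61  0.35 -0.71] [-0.5 -0.8  0.3]
rot [ 0.    -0.011 -0.001]
.637,.248 [ 0.17  0.15 -0.17]
.655,.245 [ 0.31  0.24 -0.26]
.668,.242 [ 0.41  0.3  -0.31]
```

{"api": "jog_arm", "payload": {"deltas": [[[0.08,0.07,-0.08],[0,0,0],0],[[0.17,0.14,-0.17],[0,0,0],0],[[0.24,0.19,-0.22],[0,0,0],0],[[0.31,0.24,-0.26],[0,0,0],0],[[0.31,0.24,-0.26],[0,0,0],0]]}}

```text
time_s: 20.8
tool_pos: [0.655, -0.3222, 0.244]
tool_rot: [3.141, 0.785, 0.522]
ft_force: [0.2, 0.8, -0.4]
opening: 0.002
```

```bash
python3 g.py .637,.248 .655,.245 .668,.242
python3 - <<'E'
from station import env;import cv2
cv2.imwrite("pics/s5.png",cv2.resize(env.capture("side")[60:252,140:396,::-1],(800,600),interpolation=cv2.INTER_CUBIC))
E
```

```text
[ 0.655  -0.3222  0.244 ] 20.8 [ 1.01  0.73 -0.44  1.66 -0.77  0.66  0.26] x [ 0.61  0.35 -0.71] [ 0.2  0.8 -0.4]
rot [-0.    -0.011 -0.   ]
.637,.248 [-0.14 -0.09  0.08]
.655,.245 [-0.01 -0.   -0.01]
.668,.242 [ 0.1   0.06 -0.07]
```

View pics/s5.png

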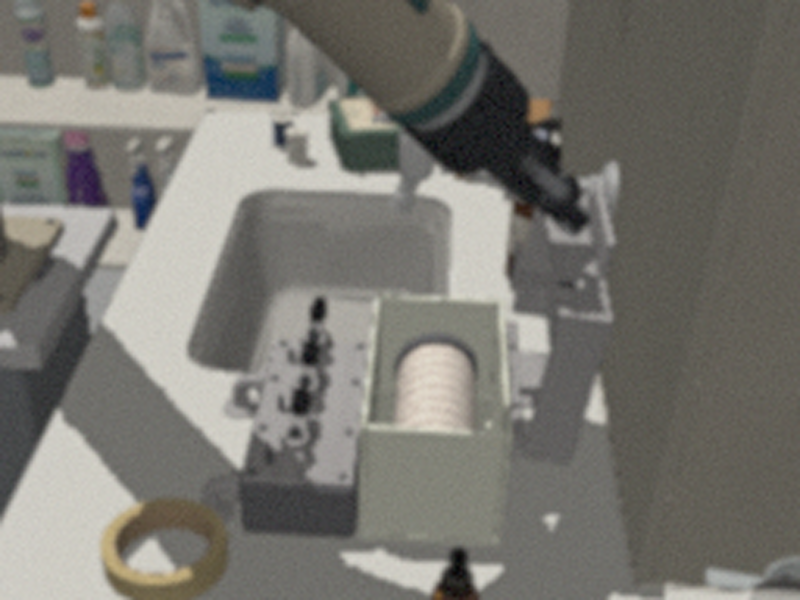

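{"api": "jog_arm", "payload": {"deltas": [[[-0.3,-0.15,0.1],[0,0,0],0],[[-0.65,-0.35,0.2],[0,0,0],0],[[-1,-0.5,0.25],[0,0,0],0],[[-1,-0.5,0.25],[0,0,0],0],[[-1,-0.5,0.25],[0,0,0],0]]}}

```text
time_s: 21.48
tool_pos: [0.553, -0.3235, 0.2974]
tool_rot: [3.14, 0.785, 0.52]
ft_force: [0.4, 0.2, 0.3]
opening: -0.004
```

{"api": "jog_arm", "payload": {"deltas": [[[0,0,0],[0,0,0],0],[[0,0,0],[0,0,0],0],[[0,0,0],[0,0,0],0],[[0,0,0],[0,0,0],0],[[0,0,0],[0,0,0],0]]}}

```text
time_s: 22.1
tool_pos: [0.5529, -0.3234, 0.2974]
tool_rot: [3.14, 0.786, 0.52]
ft_force: [0.4, -1.1, 0.5]
opening: 0.003
```

```bash
python3 - <<'E'
from station import env;import cv2
im=env.capture("side")[60:252,140:396,::-1].copy();q=env.camera_params("side");import numpy as np
for th,c in((1.68,(0,0,255)),(1.5,(255,0,0))):
  for y in(-.05,.05):
    x,z=-.16,.038;X=q['R']@np.array([.6233+x*np.cos(th)+z*np.sin(th),-.3216+y,.1-x*np.sin(th)+z*np.cos(th)])+q['t']
    cv2.circle(im,(int(q['fx']*X[0]/X[2]+q['cx']-140),int(q['fy']*X[1]/X[2]+q['cy']-60)),2,c,1)
cv2.imwrite("pics/s6.png",cv2.resize(im,(800,600),interpolation=cv2.INTER_CUBIC))
E
```

```text
(no output)
```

View pics/s6.png

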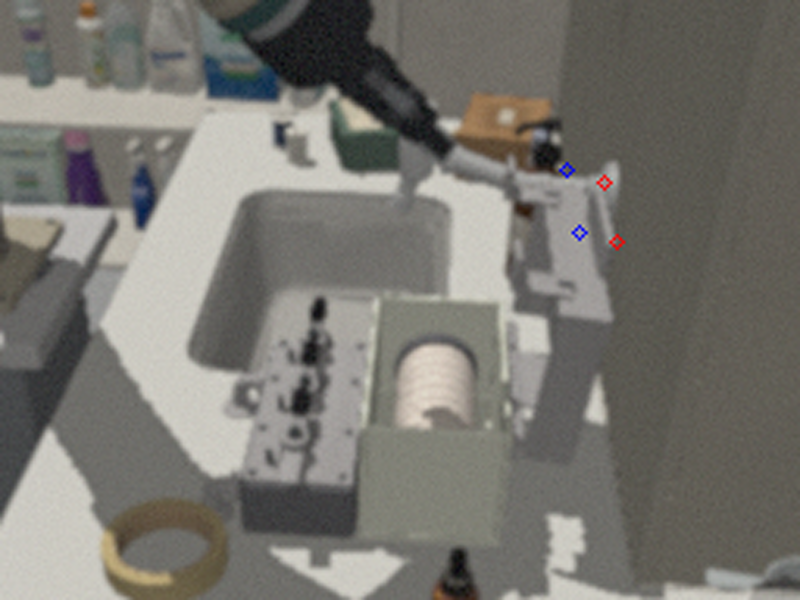

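```bash
python3 -c "
from station import env
print(env.job_done())"
```

```text
the job is handed in; nothing more can be done
None
```

The filter is off line and open. All three levers are on their stops, the hood is right over and staying there by itself, and the job was handed in at about 22 s of the 67 s allowed.

- **Levers:** I turned the bypass home first. The left lever then felt locked: it gave only about 1 mm while the force rose to about 10 N, so I backed off. The right lever turned freely at about 5 N, and after it was home the left one turned freely too. Each lever was pushed to its stop with 10 to 13 N horizontally at the wrist, well below the 45 N limit.
- **Hood:** I lifted it under the lip with the shut fingers and pushed it over. Tilting the tool at the first angle ran into joint limits, so I came in 30° to the left instead.
- **Last checks:** In the final side picture the lip lies on the position predicted for 1.68 rad, and all three levers point left. The arm stands in free air with about 1 N at the wrist, which is noise level. The tape and the dropper are still in their places. The wax pot was outside the last picture, but the arm never went near it in the work.

No check failed or disagreed, and the hand-in gives no verdict.

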